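Unclip the misting head and click it onto the pump

TASK

The white misting head is dry: hold its side release button in while you pull it straight up off the wooden drying block, then set it upright on the spigot of the grey misting pump, pushed fully home so that its catch has clicked in and the button has sprung back out. Pull and push gently (a stuck clip means the button is not in: do not force it), and leave everything else on the ledge where it is.

Things in the scene. Friction and masses are not known exactly. Their poses are not given: they have to be found in the camera images.
- head: White misting head, upright, first clipped on the drying block. Body 31 (x) x 42 (y) x 56 mm tall, round cap to 66 mm; a brass nozzle 60 mm up points to its +x. 60 to 130 g. Origin: centre of underside, z up. Below is a 21 x 21 mm cavity 39 mm deep, 1.5 mm play on a spigot; any yaw on it is fine. Grip across y, 36 mm up: the fingers squeeze the button against the flat +y face.
- release_face (a point): Centre of the outer face of the head's release button: a grey pad 16 mm wide (x), 20 mm tall on the head's -y side, 36 mm above the underside. 28 mm from the head's axis when out, 21 mm when fully in, flush with the -y face (42 mm over both faces). The catch inside the head moves with it.
- release (a joint): How far the button is in: 0 m out, 0.007 m fully in; spring 1 to 6 N. The head comes off a spigot only with it 0.006 m or more in. With it held in, the head slides on freely; on letting go, the pump's washer may lift it 2 mm, the catch half in (button 2 to 3 mm in): press down on the cap, about 10 N, until it clicks (button back at 0). Pushed on with the button out, it clicks at under 20 N.
- dock: Drying block of pale wood, 90 x 90 x 39 mm, fixed. On its axis an aluminium flange (44 mm across, its top 45 mm above the ledge: the head's underside sits there) and an upright spigot 18 mm thick, 35 mm tall, with a domed end. Origin: centre of underside, z up.
- pump: Grey misting pump, 120 (x) x 100 (y) x 46 mm, fixed; gauge and black stub on its -x side. On its axis an identical flange and spigot on a screw collar; flange top 60 mm above the origin, give or take 5 mm, not reported: find the seat by feel. On it a springy rubber washer, 4 mm proud, resists (0.5 N, 10 N when flat); the catch clicks 2 mm off the flange (6 N). Origin: centre of underside.
- trays: The stack of three teal plastic feeder trays, 150 x 110 x 90 (mm). A bystander: leave alone.
- spoon: A stainless spoon, lying flat, 170 long (mm). A bystander: leave alone.
- jar: A glass jar with a twist lid, 72 across, 100 tall (mm). A bystander: leave alone.
- cork_tube: A cork bark tube lying on its side, 68 across, 150 long (mm). A bystander: leave alone.
- slate: A grey slate basking tile, 100 x 160 x 12 (mm). A bystander: leave alone.
- cup: A small white ceramic feeding bowl, 56 across, 28 tall (mm). A bystander: leave alone.
- puck: A black round thermometer puck, 52 across, 16 tall (mm). A bystander: leave alone.
There are look-alikes about, which are no part of the job. There is more than one size of the head; the job needs the smallest. What is shaped like the pump but pink is not meant.

How it is judged:
On the way, in this order (a step that is already met when the one before it is completed fails the run):
1. the release button is held in while the head is still on the drying block (value of joint release above 0.005 m and z of head in the frame of dock below 0.053 m and horizontal distance between head and dock below 0.006 m), for 0.1 s.
2. the head is lifted clear of the drying block's spigot (z of head in the frame of dock above 0.085 m), for 0.1 s.
At the end, for the whole second after the job is handed in: The head sits upright (within 0.08 rad) and still on the pump's spigot, its axis within 4 mm of the spigot's and its underside at most 69 mm above the pump's origin, with the catch snapped in: the release button is out again (less than 1 mm in) (horizontal distance between head and pump below 0.004 m and z of head in the frame of pump below 0.069 m and angle between head's own z axis and vertical below 0.08 rad and value of joint release below 0.001 m and linear speed of head below 0.02 m/s); the robot touches nothing.
It fails at once if the head is wrenched against the drying block with more than 40 N, all contacts summed (contact force between head and dock above 40 N).
It fails at once if the head is pressed on the pump with more than 60 N, all contacts summed (contact force between head and pump above 60 N).
It fails at once if a bystander is moved by more than 20 mm (distance of any of trays, spoon, jar, cork_tube, slate, cup, puck from where it was at the start of the episode above 0.02 m).
It also fails if it takes over 64 s, if anything falls off the work surface, if the arm or the gripper's body presses on something with over 40 N, if the wrist force passes 120 N, or if a joint passes its speed limit or range.

ROBOT

A 6-joint arm with a two-finger parallel gripper is mounted at the origin on the work surface. World frame = base frame: x ahead of the robot, y to its left, z up, the work surface at z = 0. Lengths are in m, angles in rad, forces in N, time in s.
With the tool pointing down it reaches from about 0.25 to 0.725 m from the base axis. Payload 4 kg.
Tool frame: the origin (TCP) lies where the fingers leave the gripper's body, on its centre line; the fingertips stand 73 mm ahead of it and the grasp point (between the pads) lies 54 mm ahead of it (bot.tip_reach is the z of the fingertips in the tool frame, in m); z points along the fingers, x is the direction in which the jaws open and shut, and the axes are right-handed (so a half turn about z gives the same grasp; the last joint's range is limited). The gripper opens to 85 mm and grips with 20 to 120 N. Pads are 22 mm wide; open, the fingers measure 114 mm over their backs; the gripper's body (76 mm by 85 mm) begins 54 mm behind the grasp point. The pads swing forward as they close: fully open they stand 13 mm farther back than shut.
Start: joints at [1.132, 0.241, 0.005, 1.335, 0, 1.571], TCP at [0.212, 0.453, 0.304] pointing down, gripper open.
Joint ranges: [-2.72, 2.72], [-1.05, 1.87], [-1.09, 1.28], [-1.99, 2.15], [-1.42, 1.44], [-3.14, 3.14]. Speed limits (rad/s): [2.79, 2.79, 3.14, 3.14, 3.14, 3.14].

INTERFACE

Orientations are given as a unit quaternion [x, y, z, w].
In Python, from workcell import bot, vision, job_done gives the robot as it stands.
- The arm moves only by the tool drive_tool, never from a script. Its argument "steps" is one flat list of numbers, 7 for each row, row after row: the shift along the tool's x, y, z in m, then the turn, a rotation vector about the tool's x, y, z in degrees, then the closure, from -1 (fully open) to 1 (shut). A call has 1 to 8 rows; each row shifts and turns the commanded pose from where the row before left it, along the tool's axes as they then stand; what a row does not reach is not made up. A row lasts 1/12 s, in which the tool goes at most 41.7 mm and 7.16 degrees, less where a joint would pass 70% of its speed; a pose out of reach is approached as far as the arm can. A call is refused whole if a number of a shift passes 0.0417 or a number of a turn 7.16, either way. A call with a gripper value outside its range is refused whole. The fingers move at their own pace and stop on an object; the grip force is fixed at half the most. Time passes only in rows, so rows that do not move let the fingers close. It gives the time, the measured TCP pose, the force and the opening at its end, in the units of the state.
- bot.get_obs(): the state, without advancing time (a new reading comes with each control period).
- vision.camera(name): name is "scene" or "top" or "wrist"; returns (picture, depth): 480x640x3 uint8, red, green, blue; 480x640 float32, m along the optical axis (not along the pixel's ray), 0 where there is no reading.
- vision.camera_model(name): a dict with "mtx" (3x3 intrinsics, pixels), "rvec" (rotation vector, rad) and "tvec" (3), from world to camera coordinates, as OpenCV has them. Camera axes: x right, y down, z forward; pixel columns grow to the right and rows downward; lengths in m; the calibration is good to about 2 mm. A picture is of the moment at which its call begins: read the wrist's pose just before it. camera_model takes no time and is no camera call; for the wrist camera it gives the pose at the moment of the call.
- job_done(): hands the job in, once; it reports no verdict.
The state is a dict: "clock": time; "joint_pos": joint angles; "joint_vel": joint speeds; "tau": joint torques, N m; "eef_pos": TCP position; "tool_rot": TCP orientation; "ft_force": force on the tool from outside, world axes, zero at the start; "ft_torque": the same for the moment, N m; "grip_width": finger opening in m.
Only numpy, scipy, OpenCV 4.12 (cv2) and the standard library are available. Lean on these libraries where they do the work, as an engineer would, in place of code of your own. Each camera call takes 0.05 s, during which the arm holds its last target.

## Working session

There is one attempt and no reset: what is moved stays moved. The work goes in short steps, Python scripts to look and compute and a tool call to move; the robot and the scene stay as the last step left them, time stands still between calls to the robot, and variables do not carry over. Pictures are saved under pics/ and viewed, and the job is handed in when it is done.

Besides the shell and the picture viewer there is one more tool, called after "Request:" as name(argument=value, ...), one argument or row to a line, values as JSON. drive_tool: Moves the arm, as the interface text tells. Its arguments: {"type":"object","properties":{"steps":{"type":"array"}},"required":["steps"]}

```bash
mkdir -p pics; ls; cat > h.py <<'E'
import numpy as np, cv2
from workcell import bot, vision, job_done
def snap(name,fn):
    m=vision.camera_model(name)
    p,d=vision.camera(name)
    cv2.imwrite('pics/%s.png'%fn,p[:,:,::-1]); np.savez('pics/%s.npz'%fn,d=d,mtx=m['mtx'],rvec=m['rvec'],tvec=m['tvec'])
def cam(fn):
    z=np.load('pics/%s.npz'%fn); R=cv2.Rodrigues(np.array(z['rvec'],float))[0]; return z['d'],np.array(z['mtx']),R,np.array(z['tvec']).ravel()
def cloud(fn):
    d,K,R,t=cam(fn); v,u=np.mgrid[0:480,0:640]
    pc=np.stack([(u-K[0,2])/K[0,0]*d,(v-K[1,2])/K[1,1]*d,d],-1)
    w=(pc-t)@R; w[d==0]=np.nan; return w
def onplane(fn,u,v,z):
    d,K,R,t=cam(fn); ray=R.T@np.array([(u-K[0,2])/K[0,0],(v-K[1,2])/K[1,1],1]); c=-R.T@t
    return c+ray*(z-c[2])/ray[2]
E
python3 - <<'E'
from h import *
snap('scene','s0'); snap('top','t0'); print(bot.get_obs())
E
```

```text
pics
{'clock': 0.1, 'joint_pos': array([ 1.13203223e+00,  2.41312582e-01,  3.84672598e-03,  1.33519914e+00,
       -3.41399776e-05,  1.57079559e+00]), 'joint_vel': array([ 0.00170358, -0.00300821,  0.0051643 ,  0.000731  ,  0.00073948,
        0.00050692]), 'tau': array([ 8.66166573e-06, -3.73137009e+01,  2.53010309e+01,  1.08353456e-02,
        3.75676689e-05,  1.53519352e-05]), 'eef_pos': array([0.21223263, 0.45224114, 0.3031097 ]), 'tool_rot': array([ 8.44043546e-01,  5.36273829e-01, -7.79466179e-04,  5.15466983e-04]), 'ft_force': array([0.24151429, 0.28108422, 0.28568737]), 'ft_torque': array([0.03229443, 0.06065704, 0.02155557]), 'grip_width': 0.08577871244840855}
```

View pics/s0.png

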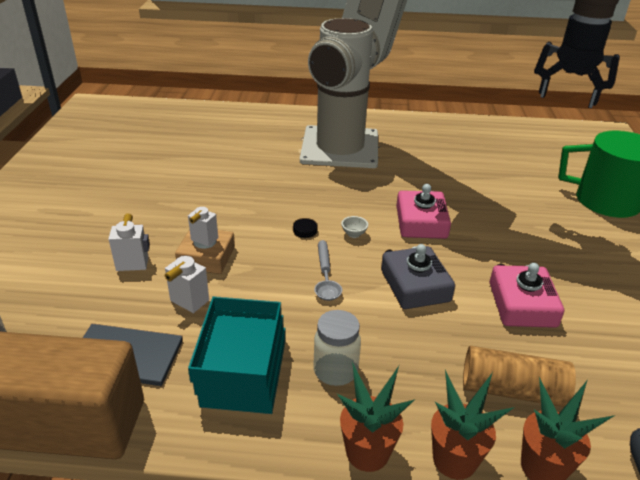

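View pics/t0.png

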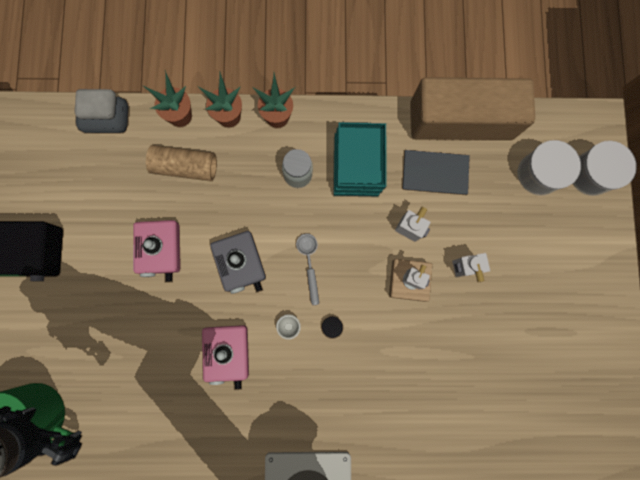

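Top view: wooden block with the head at about (415,279), the grey pump at (238,260), and look-alike heads at (412,223) and (472,265). Next, enlarged crops.

```bash
python3 - <<'E'
from h import *
t=cv2.imread('pics/t0.png'); s=cv2.imread('pics/s0.png')
a=cv2.resize(t[190:320,380:500],None,fx=5,fy=5,interpolation=cv2.INTER_CUBIC)[:600]
b=cv2.resize(t[220:300,190:290],None,fx=7,fy=7,interpolation=cv2.INTER_CUBIC)
c=cv2.resize(s[190:320,100:260],None,fx=4.6,fy=4.6,interpolation=cv2.INTER_CUBIC)
cv2.imwrite('pics/a.png',a);cv2.imwrite('pics/b.png',b);cv2.imwrite('pics/c.png',c)
w=cloud('t0')
for u,v in [(417,278),(419,277),(415,279),(400,270),(405,293),(426,292),(412,223),(479,264),(235,259),(250,250),(225,270),(352,440)]: print(u,v,w[v,u].round(4))
d,K,R,t_=cam('t0');print(K,(-R.T@t_),R)
E
```

```text
417 278 [ 0.4842 -0.2334  0.1116]
419 277 [ 0.4862 -0.2373  0.1136]
415 279 [ 0.482  -0.2288  0.1122]
400 270 [ 0.5069 -0.2108  0.0394]
405 293 [ 0.454  -0.2212  0.0397]
426 292 [ 0.4565 -0.2697  0.0399]
412 223 [ 0.6089 -0.2306  0.088 ]
479 264 [ 0.5175 -0.3791  0.0857]
235 259 [0.5254 0.1625 0.0923]
250 250 [0.5506 0.1352 0.0482]
225 270 [0.5044 0.1907 0.05  ]
352 440 [ 0.1205 -0.1007 -0.0026]
[[487.25664145   0.         317.7206209 ]
 [  0.         487.25664145 241.24187164]
 [  0.           0.           1.        ]] [0.41997682 0.00597018 1.16059592] [[ 0.00257218 -0.99971678  0.02365872]
 [-0.99081817 -0.00574599 -0.13507901]
 [ 0.1351767  -0.02309404 -0.99055233]]
```

View pics/a.png

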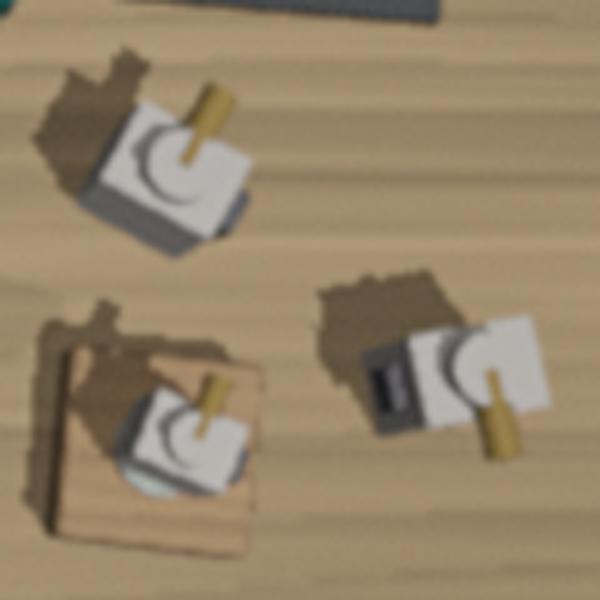

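View pics/b.png

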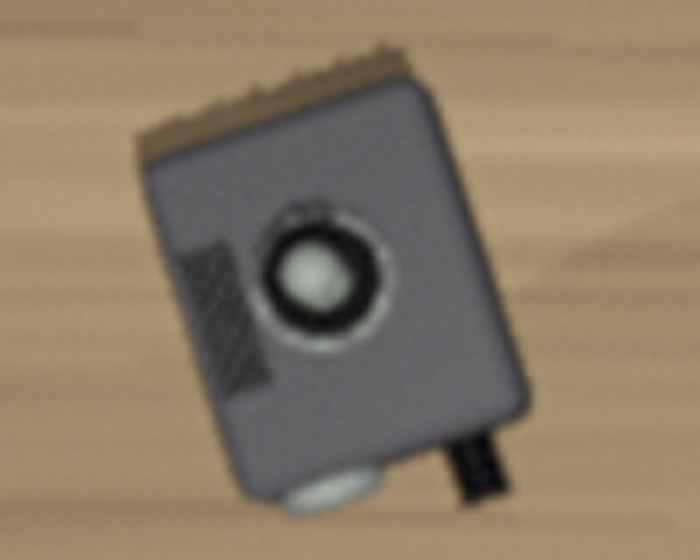

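View pics/c.png

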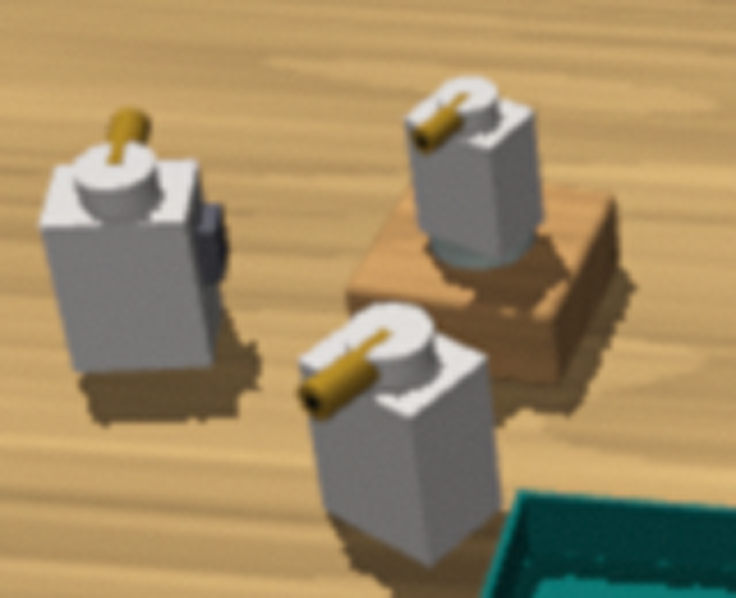

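```bash
python3 - <<'E'
from h import *
for name,pts in [('head',[(155,385),(250,430),(220,495),(130,455)]),]:
    q=np.array([onplane('t0',380+(u-2)/5,190+(v-2)/5,0.101) for u,v in pts]); print(q.round(4),q.mean(0))
    print(np.linalg.norm(np.roll(q,-1,0)-q,axis=1))
w=cloud('t0')
def sel(x,y,r,z0,z1):
    m=(abs(w[...,0]-x)<r)&(abs(w[...,1]-y)<r)&(w[...,2]>z0)&(w[...,2]<z1); return w[m]
p=sel(.484,-.235,.06,.096,.125); print(len(p),cv2.minAreaRect((p[:,:2]*1000).astype(np.float32)))
p=sel(.484,-.235,.03,.105,.125); print('cap',len(p),p.mean(0),p[:,:2].min(0),p[:,:2].max(0))
p=sel(.484,-.235,.065,.034,.042); print(len(p),cv2.minAreaRect((p[:,:2]*1000).astype(np.float32)))
p=sel(.525,.163,.09,.04,.052); print('pump',len(p),cv2.minAreaRect((p[:,:2]*1000).astype(np.float32)))
p=sel(.525,.163,.04,.08,.12); print('spig',len(p),p.mean(0),p.max(0),p.min(0))
p=sel(.525,.163,.04,.055,.08); print('fl',len(p),p.mean(0),p.max(0),p.min(0),cv2.minEnclosingCircle((p[:,:2]*1000).astype(np.float32)),np.percentile(p[:,2],[5,20,50,80,95]))
q=[onplane('t0',190+u/7,220+v/7,.061) for u,v in [(320,275),(250,275),(398,275),(322,205),(322,352)]];print(np.round(q,4))
q=[onplane('t0',190+(u-3)/7,220+(v-3)/7,.046) for u,v in [(145,165),(425,75),(530,415),(250,500)]];print(np.round(q,4),np.mean(q,0))
E
```

```text
[[ 0.5097 -0.2223  0.101 ]
 [ 0.4902 -0.2636  0.101 ]
 [ 0.4618 -0.2496  0.101 ]
 [ 0.4791 -0.2106  0.101 ]] [ 0.4851952  -0.23655322  0.101     ]
[0.04566785 0.0316051  0.04263898 0.03279534]
325 ((490.8130798339844, -239.43934631347656), (42.60841369628906, 45.09973907470703), 67.47895812988281)
cap 153 [ 0.49036416 -0.23882165  0.11072484] [ 0.47328879 -0.25193318] [ 0.51261565 -0.21737994]
916 ((484.6119384765625, -237.05624389648438), (90.46302032470703, 90.03866577148438), 83.59900665283203)
pump 1883 ((523.7467041015625, 164.98239135742188), (125.5687255859375, 99.15575408935547), 19.366565704345703)
spig 56 [0.52622949 0.16514479 0.09249611] [0.53459596 0.17359782 0.09816948] [0.51870397 0.15670897 0.08313603]
fl 246 [0.52561775 0.16436016 0.06405732] [0.54705683 0.18775695 0.07839609] [0.50572188 0.14446185 0.05500467] ((527.045166015625, 166.03111267089844), 22.065292358398438) [0.05832117 0.06172214 0.06426171 0.06627355 0.06833652]
[[0.5278 0.1654 0.061 ]
 [0.5277 0.1879 0.061 ]
 [0.528  0.1403 0.061 ]
 [0.5506 0.1654 0.061 ]
 [0.503  0.1642 0.061 ]]
[[0.5662 0.2267 0.046 ]
 [0.5967 0.1358 0.046 ]
 [0.4849 0.0993 0.046 ]
 [0.457  0.1893 0.046 ]] [0.52620048 0.16278707 0.046     ]
```

Request:
drive_tool(
  steps=[-0.025, 0.027, 0, 0, 0, 0, -1, -0.025, 0.027, 0, 0, 0, 0, -1, -0.025, 0.027, 0, 0, 0, 0, -1, -0.025, 0.027, 0, 0, 0, 0, -1, -0.025, 0.027, 0, 0, 0, 0, -1, -0.025, 0.027, 0, 0, 0, 0, -1, -0.025, 0.027, 0, 0, 0, 0, -1, -0.025, 0.027, 0, 0, 0, 0, -1],
)

```text
clock: 0.77
eef_pos: [0.3229, 0.1781, 0.3037]
tool_rot: [0.844, 0.537, -0.0, 0.0]
ft_force: [0.4, -0.2, 0.5]
grip_width: 0.0854
```

Request:
drive_tool(
  steps=[-0.025, 0.027, 0, 0, 0, 0, -1, -0.025, 0.027, 0, 0, 0, 0, -1, -0.025, 0.027, 0, 0, 0, 0, -1, -0.025, 0.027, 0, 0, 0, 0, -1, -0.025, 0.027, 0, 0, 0, 0, -1, -0.025, 0.027, 0, 0, 0, 0, -1, -0.025, 0.027, 0, 0, 0, 0, -1, -0.025, 0.027, 0, 0, 0, 0, -1],
)

```text
clock: 1.43
eef_pos: [0.4336, -0.0949, 0.3036]
tool_rot: [0.844, 0.536, -0.0, -0.0]
ft_force: [0.9, 0.2, -0.2]
grip_width: 0.0855
```

Request:
drive_tool(
  steps=[-0.025, 0.027, 0.004, 0, 0, 0, -1, -0.025, 0.027, 0.004, 0, 0, 0, -1, -0.022, 0.024, 0.004, 0, 0, 0, -1, -0.01, 0.01, 0.004, 0, 0, 0, -1, 0, 0, 0, 0, 0, 0, -1, 0, 0, 0, 0, 0, 0, -1],
)

```text
clock: 1.93
eef_pos: [0.4777, -0.2045, 0.2868]
tool_rot: [0.844, 0.536, -0.001, -0.001]
ft_force: [-0.9, 0.3, -0.6]
grip_width: 0.0856
```

```bash
python3 - <<'E'
from h import *
o=bot.get_obs();print(o['eef_pos'],o['tool_rot'],o['joint_pos'],o['clock'])
snap('wrist','w0')
d,K,R,t=cam('w0');print(K,-R.T@t,R)
E
```

```text
[ 0.4777272  -0.20453376  0.28683006] [ 8.44376878e-01  5.35747340e-01 -6.15081951e-04 -1.44850218e-03] [-4.04803104e-01  2.89358895e-01  2.54827625e-02  1.31000543e+00
  6.22323723e-04  3.52055397e-02] 1.9333
[[353.41639992   0.         319.04855142]
 [  0.         353.41639992 243.936856  ]
 [  0.           0.           1.        ]] [ 0.41622969 -0.17630956  0.35765517] [[ 4.25512190e-01  9.04952627e-01  3.43839743e-04]
 [ 8.72491963e-01 -4.10349854e-01  2.65274897e-01]
 [ 2.40202309e-01 -1.12577705e-01 -9.64172760e-01]]
```

View pics/w0.png

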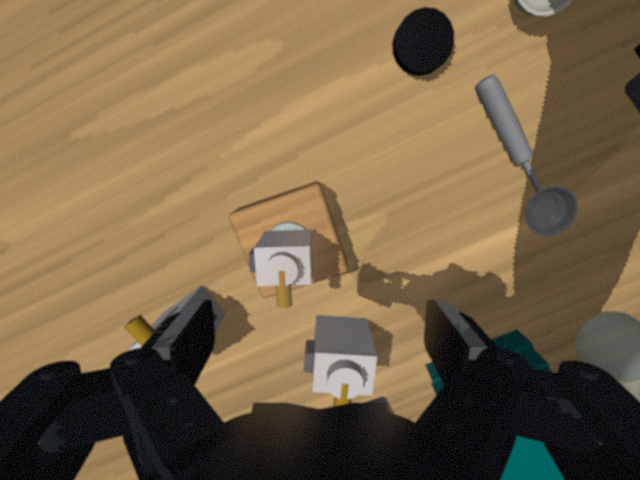

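Wrist view: small head on the block at (283,262), button on its left at (253,260), nozzle pointing down. The medium head is at (345,365). Next, a crop for the head's axis.

```bash
python3 - <<'E'
from h import *
t=cv2.imread('pics/w0.png')
cv2.imwrite('pics/wc.png',cv2.resize(t[175:315,220:360],None,fx=4,fy=4,interpolation=cv2.INTER_CUBIC))
E
```

```text
(no output)
```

View pics/wc.png

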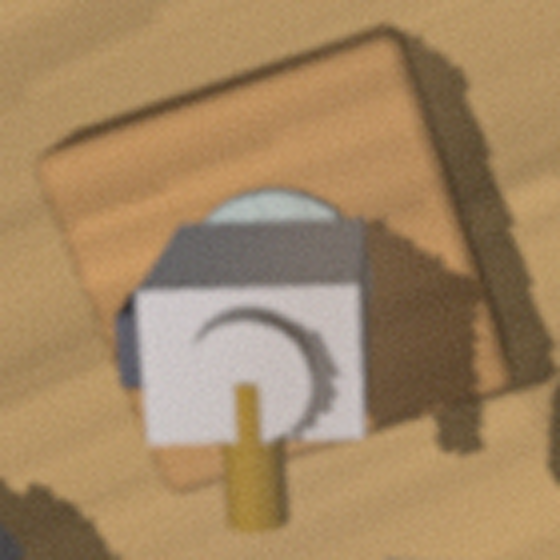

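```bash
python3 - <<'E'
from h import *
q=np.array([onplane('w0',220+(u-1.5)/4,175+(v-1.5)/4,.101) for u,v in [(137,290),(362,285),(367,438),(148,443)]]);print(q.round(4),q.mean(0).round(4),np.linalg.norm(np.roll(q,-1,0)-q,axis=1))
for a,b in [(0,1),(3,2)]: e=q[b]-q[a]; print(np.degrees(np.arctan2(e[1],e[0])))
for a,b in [(0,3),(1,2)]: e=q[b]-q[a]; print(90+np.degrees(np.arctan2(e[1],e[0])))
q=np.array([onplane('w0',220+(u-1.5)/4,175+(v-1.5)/4,.039) for u,v in [(42,157),(388,32),(510,388),(180,490)]]);print(q.round(4),q.mean(0).round(4))
w=cloud('w0');m=(w[...,2]>.099)&(w[...,2]<.104)&(abs(w[...,0]-.485)<.05)&(abs(w[...,1]+.237)<.05)
p=w[m];print(len(p),cv2.minAreaRect((p[:,:2]*1000).astype(np.float32)))
E
```

```text
[[ 0.4615 -0.2519  0.101 ]
 [ 0.4787 -0.213   0.101 ]
 [ 0.507  -0.2255  0.101 ]
 [ 0.4898 -0.2645  0.101 ]] [ 0.4842 -0.2387  0.101 ] [0.04248734 0.03090125 0.04262763 0.03095756]
66.13349634902707
66.20909119745109
65.97566427832281
66.23543968033862
[[ 0.4353 -0.2749  0.039 ]
 [ 0.4433 -0.1913  0.039 ]
 [ 0.5319 -0.2009  0.039 ]
 [ 0.5217 -0.2845  0.039 ]] [ 0.483  -0.2379  0.039 ]
1291 ((483.7533264160156, -238.64614868164062), (42.189208984375, 31.894309997558594), 66.47341918945312)
```

Request:
drive_tool(
  steps=[-0.01, 0.007, 0.015, 0, 0, -0.7, -1, -0.01, 0.007, 0.015, 0, 0, -0.7, -1, -0.008, 0.006, 0.015, 0, 0, 0, -1, 0, 0, 0.015, 0, 0, 0, -1, 0, 0, 0, 0, 0, 0, -1, 0, 0, 0, 0, 0, 0, -1],
)

```text
clock: 2.48
eef_pos: [0.4843, -0.2367, 0.2278]
tool_rot: [0.837, 0.547, -0.0, -0.001]
ft_force: [0.2, 0.1, -0.1]
grip_width: 0.0852
```

```bash
cat >> h.py <<'E'
from scipy.spatial.transform import Rotation as Rn
def st(x=None,y=None,z=None):
    o=bot.get_obs();R=Rn.from_quat(o['tool_rot']);M=R.as_matrix()
    print('t',o['clock'],'p',o['eef_pos'].round(4),'yaw',np.degrees(np.arctan2(M[1,0],M[0,0])).round(2),'zax',M[:,2].round(4),'F',o['ft_force'].round(2),'T',o['ft_torque'].round(3),'w',round(o['grip_width'],4))
    if x is not None: print('tool delta',(M.T@(np.array([x,y,z])-o['eef_pos'])).round(4))
E
python3 -c "
from h import *
st(.4842,-.2383,.134)"
```

```text
t 2.4833 p [ 0.4843 -0.2367  0.2278] yaw 66.36 zax [-0.0018  0.0012 -1.    ] F [ 0.2   0.1  -0.13] T [-0.    -0.064 -0.046] w 0.0852
tool delta [-0.0016  0.0007  0.0938]
```

Request:
drive_tool(
  steps=[-0.0015, 0.0007, 0.02, 0, 0, 0, -1, 0, 0, 0.02, 0, 0, 0, -1, 0, 0, 0.02, 0, 0, 0, -1, 0, 0, 0.016, 0, 0, 0, -1, 0, 0, 0.012, 0, 0, 0, -1, 0, 0, 0.006, 0, 0, 0, -1, 0, 0, 0, 0, 0, 0, -1, 0, 0, 0, 0, 0, 0, -1],
)

```text
clock: 3.15
eef_pos: [0.4856, -0.2397, 0.1351]
tool_rot: [0.837, 0.547, 0.0, 0.001]
ft_force: [1.1, 0.5, 0.2]
grip_width: 0.0854
```

```bash
python3 -c "
from h import *
st(.4842,-.2383,.134)
snap('wrist','w1'); snap('scene','s1')
cv2.imwrite('pics/s1c.png',cv2.resize(cv2.imread('pics/s1.png')[100:280,120:320],None,fx=3.3,fy=3.3,interpolation=cv2.INTER_CUBIC))
"
```

```text
t 3.15 p [ 0.4856 -0.2397  0.1351] yaw 66.31 zax [ 1.3e-03 -6.0e-04 -1.0e+00] F [1.12 0.49 0.17] T [0.012 0.047 0.012] w 0.0854
tool delta [ 0.0008 -0.0019  0.0011]
```

View pics/w1.png

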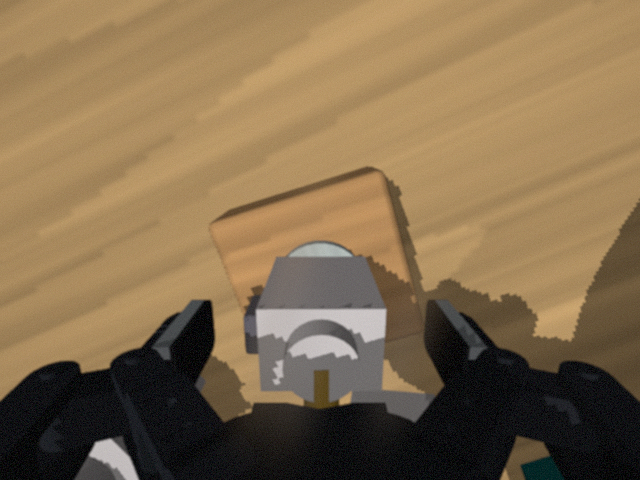

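View pics/s1c.png

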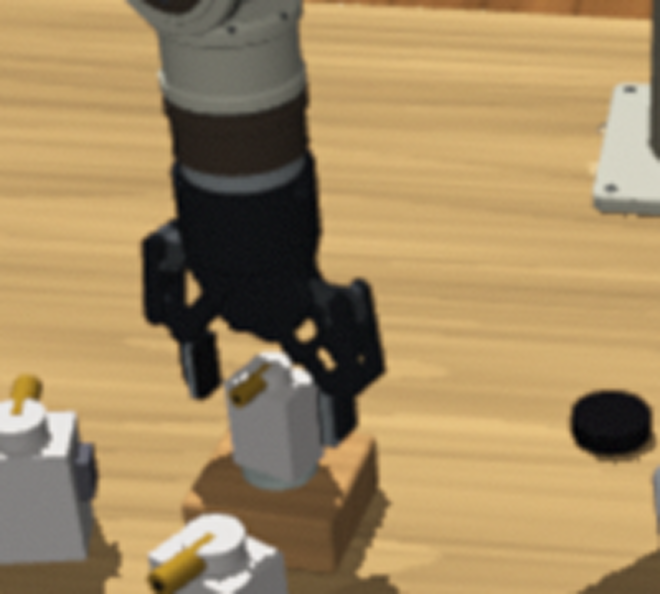

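Request:
drive_tool(
  steps=[0.0005, -0.001, 0.0005, 0, 0, 0, -0.5, 0, 0, 0, 0, 0, 0, -0.4, 0, 0, 0, 0, 0, 0, -0.3, 0, 0, 0, 0, 0, 0, -0.3, 0, 0, 0, 0, 0, 0, -0.3],
)

```text
clock: 3.67
eef_pos: [0.4843, -0.2393, 0.1335]
tool_rot: [0.837, 0.546, 0.0, 0.0]
ft_force: [-0.2, -0.2, 0.5]
grip_width: 0.0555
```

```bash
python3 -c "
from h import *
st(.4842,-.2383,.134)
snap('wrist','w2')"
```

```text
t 3.6667 p [ 0.4843 -0.2393  0.1335] yaw 66.25 zax [ 2.e-04 -1.e-04 -1.e+00] F [-0.23 -0.24  0.48] T [-0.008 -0.045 -0.025] w 0.0555
tool delta [ 0.0008 -0.0005 -0.0005]
```

View pics/w2.png

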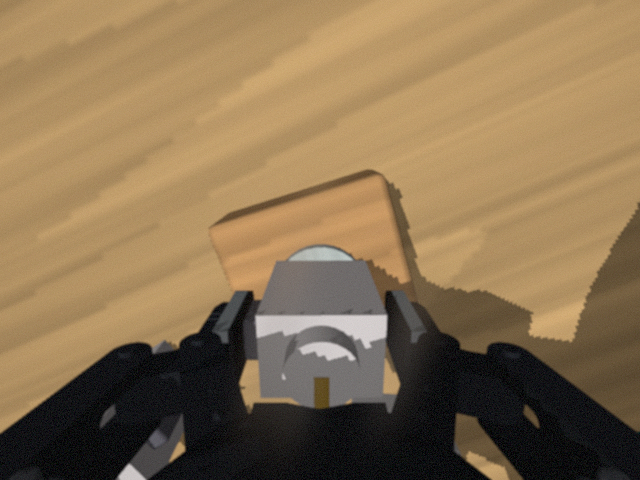

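Fingers are symmetric about the head (head 256–386, fingers 254–386). Closing in stages.

Request:
drive_tool(
  steps=[0.0003, 0, 0, 0, 0, 0, -0.2, 0, 0, 0, 0, 0, 0, -0.15, 0, 0, 0, 0, 0, 0, -0.1, 0, 0, 0, 0, 0, 0, -0.05, 0, 0, 0, 0, 0, 0, -0.05],
)

```text
clock: 4.13
eef_pos: [0.4847, -0.2388, 0.1338]
tool_rot: [0.837, 0.547, 0.0, 0.0]
ft_force: [-0.8, 1.1, 3.4]
grip_width: 0.0448
```

Request:
drive_tool(
  steps=[0, 0, 0, 0, 0, 0, -0.02, 0, 0, 0, 0, 0, 0, 0, 0, 0, 0, 0, 0, 0, 0.02, 0, 0, 0, 0, 0, 0, 0.04, 0, 0, 0, 0, 0, 0, 0.04],
)

```text
clock: 4.55
eef_pos: [0.4852, -0.2377, 0.1343]
tool_rot: [0.837, 0.547, 0.002, -0.0]
ft_force: [-0.5, 3.7, 7.0]
grip_width: 0.0421
```

Request:
drive_tool(
  steps=[0, 0, -0.0005, 0, 0, 0, 0.1, 0, 0, 0, 0, 0, 0, 0.2, 0, 0, 0, 0, 0, 0, 0.2],
)

```text
clock: 4.8
eef_pos: [0.485, -0.2382, 0.1344]
tool_rot: [0.837, 0.547, 0.001, -0.0]
ft_force: [0.2, 3.5, 5.5]
grip_width: 0.0413
```

Request:
drive_tool(
  steps=[0, 0, -0.0005, 0, 0, 0, 0.5, 0, 0, 0, 0, 0, 0, 0.8, 0, 0, 0, 0, 0, 0, 0.8],
)

```text
clock: 5.05
eef_pos: [0.4846, -0.2387, 0.1344]
tool_rot: [0.837, 0.547, 0.0, -0.0]
ft_force: [0.3, 2.2, 3.2]
grip_width: 0.0416
```

Request:
drive_tool(
  steps=[0, 0, -0.0005, 0, 0, 0, 0.8, 0, 0, -0.001, 0, 0, 0, 0.8, 0, 0, -0.001, 0, 0, 0, 0.8, 0, 0, 0, 0, 0, 0, 0.8],
)

```text
clock: 5.38
eef_pos: [0.4841, -0.2391, 0.1366]
tool_rot: [0.838, 0.546, -0.0, -0.0]
ft_force: [0.2, 0.5, -2.0]
grip_width: 0.0413
```

Request:
drive_tool(
  steps=[0, 0, -0.002, 0, 0, 0, 0.8, 0, 0, -0.003, 0, 0, 0, 0.8, 0, 0, -0.003, 0, 0, 0, 0.8, 0, 0, 0, 0, 0, 0, 0.8],
)

```text
clock: 5.72
eef_pos: [0.4848, -0.2392, 0.1458]
tool_rot: [0.837, 0.546, 0.0, 0.001]
ft_force: [0.6, -0.1, -0.8]
grip_width: 0.0413
```

Request:
drive_tool(
  steps=[0, 0, -0.006, 0, 0, 0, 0.8, 0, 0, -0.008, 0, 0, 0, 0.8, 0, 0, -0.01, 0, 0, 0, 0.8, 0, 0, -0.012, 0, 0, 0, 0.8, 0, 0, -0.015, 0, 0, 0, 0.8, 0, 0, -0.018, 0, 0, 0, 0.8, 0, 0, -0.018, 0, 0, 0, 0.8, 0, 0, -0.018, 0, 0, 0, 0.8],
)

```text
clock: 6.38
eef_pos: [0.4844, -0.2389, 0.2519]
tool_rot: [0.837, 0.547, 0.0, 0.0]
ft_force: [1.3, -1.1, -0.6]
grip_width: 0.0414
```

```bash
python3 -c "
from h import *
st(.5265,.165,.26)
snap('wrist','w3');snap('scene','s3')
cv2.imwrite('pics/s3c.png',cv2.resize(cv2.imread('pics/s3.png')[60:280,120:340],None,fx=2.7,fy=2.7,interpolation=cv2.INTER_CUBIC))
"
```

```text
t 6.3833 p [ 0.4844 -0.2389  0.2519] yaw 66.26 zax [ 1.e-03 -5.e-04 -1.e+00] F [ 1.28 -1.08 -0.63] T [-0.052 -0.076  0.003] w 0.0414
tool delta [ 0.3867 -0.1241 -0.0082]
```

View pics/s3c.png

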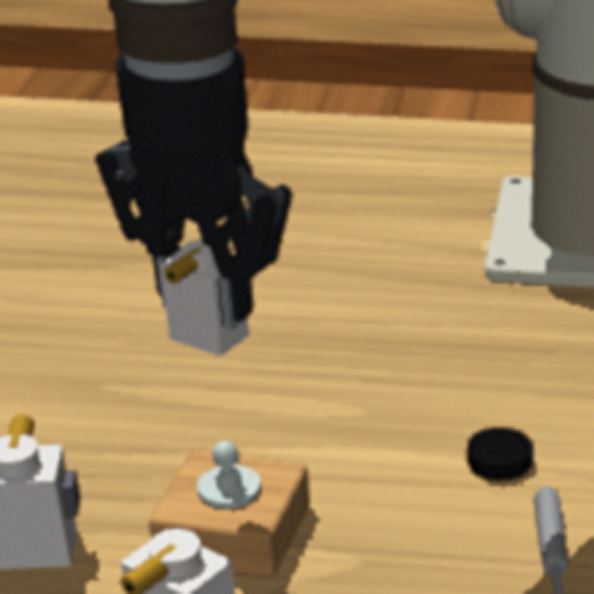

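View pics/w3.png

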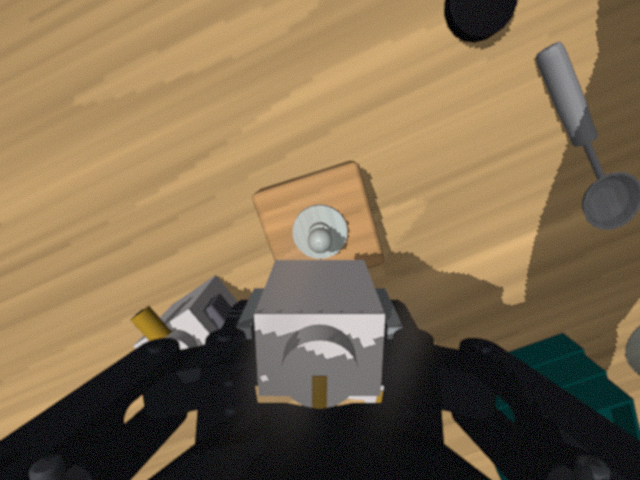

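Head is held upright, free of the block (spigot tip visible at (319,238), flange centre (320,231)). Moving to the pump.

Request:
drive_tool(
  steps=[0.015, -0.005, 0, 0, 0, 0, 0.8, 0.025, -0.008, 0, 0, 0, 0, 0.8, 0.03, -0.0096, 0, 0, 0, 0, 0.8, 0.03, -0.0096, 0, 0, 0, 0, 0.8, 0.03, -0.0096, 0, 0, 0, 0, 0.8, 0.03, -0.0096, 0, 0, 0, 0, 0.8, 0.03, -0.0096, 0, 0, 0, 0, 0.8, 0.03, -0.0096, 0, 0, 0, 0, 0.8],
)

```text
clock: 7.15
eef_pos: [0.5079, -0.0076, 0.2493]
tool_rot: [0.837, 0.546, -0.0, -0.0]
ft_force: [1.1, -0.7, -1.5]
grip_width: 0.0412
```

Request:
drive_tool(
  steps=[0.03, -0.0096, 0, 0, 0, 0, 0.8, 0.03, -0.0096, 0, 0, 0, 0, 0.8, 0.03, -0.0096, 0, 0, 0, 0, 0.8, 0.03, -0.0096, 0, 0, 0, 0, 0.8, 0.027, -0.0085, 0, 0, 0, 0, 0.8, 0.015, -0.005, 0, 0, 0, 0, 0.8, 0, 0, 0, 0, 0, 0, 0.8, 0, 0, 0, 0, 0, 0, 0.8],
)

```text
clock: 7.82
eef_pos: [0.5256, 0.1607, 0.249]
tool_rot: [0.837, 0.547, -0.001, 0.0]
ft_force: [0.3, -0.4, -1.3]
grip_width: 0.0414
```

```bash
python3 -c "
from h import *
st(.5265,.165,.26)
snap('wrist','w4')
for n in ['w3','w4']:
  i=cv2.imread('pics/%s.png'%n)
  cv2.imwrite('pics/%sc.png'%n,cv2.resize(i[150:290,230:410],None,fx=4,fy=4,interpolation=cv2.INTER_CUBIC))
st(.5265,.165,.26)
"
```

```text
t 7.8167 p [0.5256 0.1607 0.249 ] yaw 66.38 zax [-1.3e-03 -9.0e-04 -1.0e+00] F [ 0.33 -0.36 -1.29] T [-0.041 -0.02   0.011] w 0.0414
tool delta [ 0.0043 -0.0009 -0.011 ]
t 7.8667 p [0.5256 0.1599 0.2492] yaw 66.29 zax [-0.0013 -0.001  -1.    ] F [ 0.06 -0.32 -0.86] T [-0.005  0.001 -0.08 ] w 0.0414
tool delta [ 0.005  -0.0012 -0.0108]
```

View pics/w3c.png

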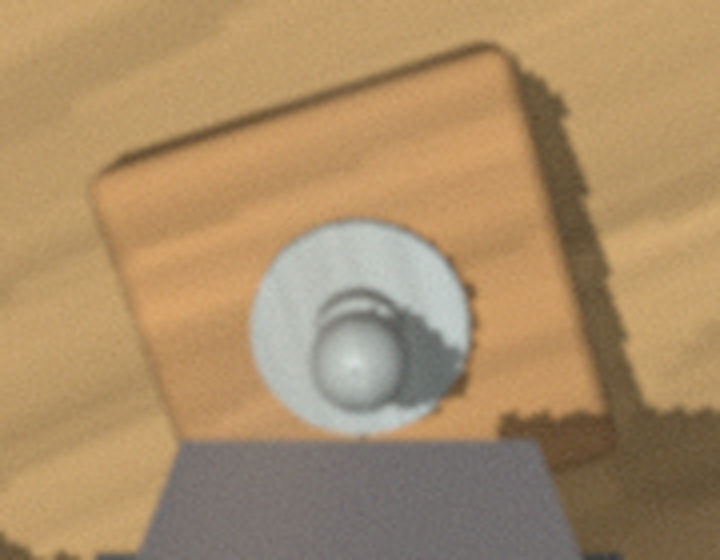

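View pics/w4c.png

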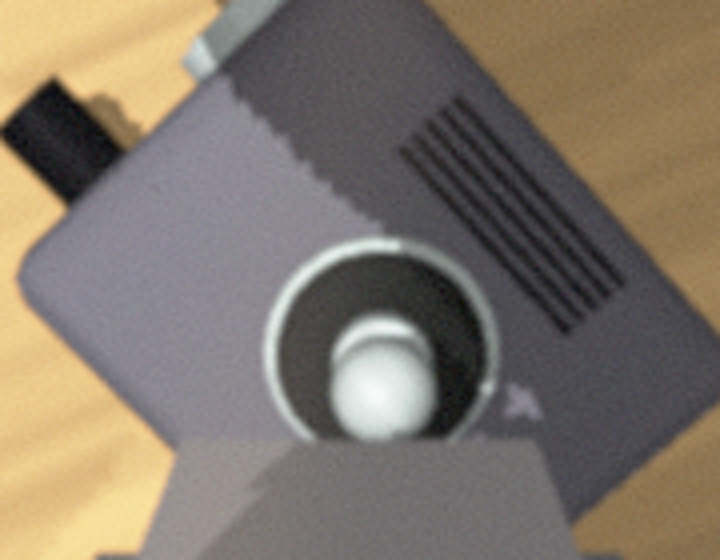

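```bash
python3 - <<'E'
from h import *
f=lambda n,u,v,z: onplane(n,230+(u-1.5)/4,150+(v-1.5)/4,z).round(4)
print('dock dome',f('w3',359,361,.071),'flange',f('w3',360,327.5,.045))
for h in (.055,.057,.06): print(h,'pump dome',f('w4',383,388,h+.026),'flange',f('w4',381,351,h))
w=cloud('w3'); p=w[228:234,300:306]; print('dock fl z',np.nanmedian(p[...,2]))
w=cloud('w4')
for n,(u,v) in {'washer':(300,350),'washer2':(460,350),'ring':(268,350),'ring2':(492,350),'dome':(383,370),'body':(200,300)}.items():
    U=int(230+u/4);V=int(150+v/4); print(n,w[V-1:V+2,U-1:U+2].reshape(-1,3).mean(0).round(4))
m=cv2.imread('pics/w4.png')
E
```

```text
dock dome [ 0.4836 -0.2389  0.071 ] flange [ 0.4836 -0.2387  0.045 ]
0.055 pump dome [0.5273 0.1639 0.081 ] flange [0.5273 0.1639 0.055 ]
0.057 pump dome [0.5268 0.1641 0.083 ] flange [0.5268 0.1641 0.057 ]
0.06 pump dome [0.526  0.1644 0.086 ] flange [0.5261 0.1644 0.06  ]
dock fl z 0.04555169921223784
washer [0.5187 0.1514 0.0649]
washer2 [0.5307 0.1786 0.0648]
ring [0.5182 0.1444 0.0559]
ring2 [0.5338 0.1841 0.0623]
dome [0.5208 0.1662 0.0939]
body [0.5059 0.1347 0.0465]
```

Request:
drive_tool(
  steps=[0.0042, -0.0009, 0.01, 0, 0, 0, 0.8, 0, 0, 0.015, 0, 0, 0, 0.8, 0, 0, 0.015, 0, 0, 0, 0.8, 0, 0, 0.012, 0, 0, 0, 0.8, 0, 0, 0, 0, 0, 0, 0.8, 0, 0, 0, 0, 0, 0, 0.8],
)

```text
clock: 8.37
eef_pos: [0.5263, 0.1632, 0.1968]
tool_rot: [0.838, 0.546, -0.001, -0.0]
ft_force: [0.6, 0.2, -1.1]
grip_width: 0.0415
```

```bash
python3 -c "
from h import *
st(.5265,.1642,.195)
snap('wrist','w5');snap('scene','s5')
cv2.imwrite('pics/s5c.png',cv2.resize(cv2.imread('pics/s5.png')[150:330,330:510],None,fx=3.3,fy=3.3,interpolation=cv2.INTER_CUBIC))
"
```

```text
t 8.3667 p [0.5263 0.1632 0.1968] yaw 66.17 zax [-2.5e-03 -8.0e-04 -1.0e+00] F [ 0.6   0.23 -1.07] T [ 0.034 -0.019  0.005] w 0.0415
tool delta [ 0.001  -0.0003  0.0018]
```

View pics/w5.png

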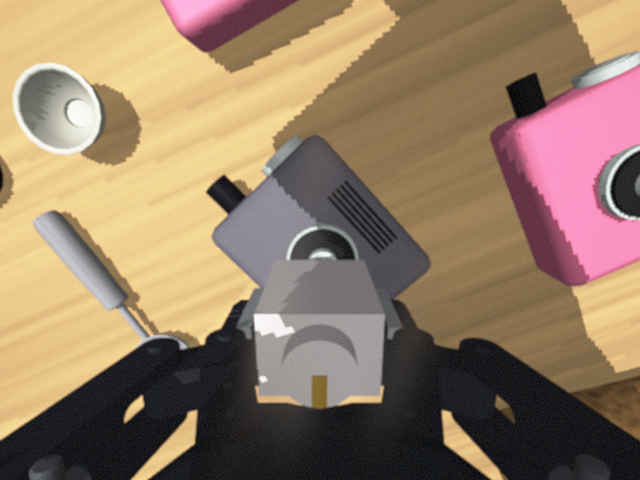

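View pics/s5c.png

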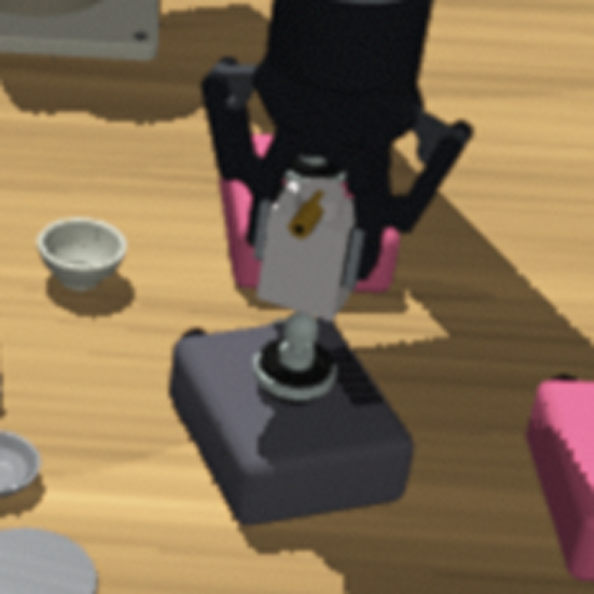

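Ring centre at ~(322,240) vs head centre 319.5, so a 1 mm shift in +x. Then lowering slowly while watching the force.

Request:
drive_tool(
  steps=[0.001, -0.0003, 0.003, 0, 0, 0, 0.8, 0, 0, 0.003, 0, 0, 0, 0.8, 0, 0, 0.003, 0, 0, 0, 0.8, 0, 0, 0.003, 0, 0, 0, 0.8, 0, 0, 0.003, 0, 0, 0, 0.8, 0, 0, 0, 0, 0, 0, 0.8],
)

```text
clock: 8.97
eef_pos: [0.5266, 0.1652, 0.1821]
tool_rot: [0.837, 0.547, -0.001, -0.0]
ft_force: [0.1, -1.2, -1.1]
grip_width: 0.0412
```

Request:
drive_tool(
  steps=[0, 0, 0.003, 0, 0, 0, 0.8, 0, 0, 0.003, 0, 0, 0, 0.8, 0, 0, 0.003, 0, 0, 0, 0.8, 0, 0, 0, 0, 0, 0, 0.8],
)

```text
clock: 9.3
eef_pos: [0.5267, 0.1652, 0.1731]
tool_rot: [0.837, 0.547, -0.001, -0.0]
ft_force: [-1.0, -0.8, -1.7]
grip_width: 0.041
```

Request:
drive_tool(
  steps=[0, 0, 0.003, 0, 0, 0, 0.8, 0, 0, 0.003, 0, 0, 0, 0.8, 0, 0, 0.003, 0, 0, 0, 0.8, 0, 0, 0, 0, 0, 0, 0.8],
)

```text
clock: 9.63
eef_pos: [0.5267, 0.1652, 0.1641]
tool_rot: [0.837, 0.546, -0.001, -0.0]
ft_force: [-1.0, 1.0, -0.8]
grip_width: 0.0415
```

Request:
drive_tool(
  steps=[0, 0, 0.003, 0, 0, 0, 0.8, 0, 0, 0.003, 0, 0, 0, 0.8, 0, 0, 0.002, 0, 0, 0, 0.8, 0, 0, 0, 0, 0, 0, 0.8],
)

```text
clock: 9.97
eef_pos: [0.5267, 0.1652, 0.1563]
tool_rot: [0.837, 0.547, -0.001, -0.0]
ft_force: [0.2, -0.3, -1.7]
grip_width: 0.0414
```

Request:
drive_tool(
  steps=[0, 0, 0.001, 0, 0, 0, 0.8, 0, 0, 0.001, 0, 0, 0, 0.8, 0, 0, 0, 0, 0, 0, 0.8],
)

```text
clock: 10.22
eef_pos: [0.527, 0.1653, 0.1548]
tool_rot: [0.837, 0.547, -0.0, -0.0]
ft_force: [-0.2, 0.4, -1.0]
grip_width: 0.0415
```

Request:
drive_tool(
  steps=[0, 0, 0.001, 0, 0, 0, 0.8, 0, 0, 0.001, 0, 0, 0, 0.8, 0, 0, 0, 0, 0, 0, 0.8],
)

```text
clock: 10.47
eef_pos: [0.5273, 0.1654, 0.1531]
tool_rot: [0.837, 0.547, 0.0, 0.0]
ft_force: [0.1, -0.0, 1.2]
grip_width: 0.0413
```

Request:
drive_tool(
  steps=[0, 0, 0.001, 0, 0, 0, 0.8, 0, 0, 0, 0, 0, 0, 0.8],
)

```text
clock: 10.63
eef_pos: [0.5272, 0.1654, 0.1523]
tool_rot: [0.837, 0.547, 0.0, 0.0]
ft_force: [-0.7, 0.1, 2.8]
grip_width: 0.0414
```

Request:
drive_tool(
  steps=[0, 0, 0.001, 0, 0, 0, 0.8, 0, 0, 0, 0, 0, 0, 0.8],
)

```text
clock: 10.8
eef_pos: [0.5272, 0.1654, 0.1514]
tool_rot: [0.837, 0.547, 0.0, 0.0]
ft_force: [-0.7, -1.4, 5.3]
grip_width: 0.0412
```

Request:
drive_tool(
  steps=[0, 0, 0.001, 0, 0, 0, 0.8, 0, 0, 0, 0, 0, 0, 0.8],
)

```text
clock: 10.97
eef_pos: [0.5273, 0.1654, 0.1506]
tool_rot: [0.837, 0.547, 0.0, 0.0]
ft_force: [-1.4, -0.7, 6.2]
grip_width: 0.0417
```

Request:
drive_tool(
  steps=[0, 0, 0.001, 0, 0, 0, 0.8, 0, 0, 0, 0, 0, 0, 0.8],
)

```text
clock: 11.13
eef_pos: [0.5272, 0.1654, 0.1499]
tool_rot: [0.837, 0.547, 0.0, 0.0]
ft_force: [-1.1, 0.4, 8.9]
grip_width: 0.0416
```

Request:
drive_tool(
  steps=[0, 0, 0.0005, 0, 0, 0, 0.8, 0, 0, 0, 0, 0, 0, 0.8],
)

```text
clock: 11.3
eef_pos: [0.5273, 0.1654, 0.1498]
tool_rot: [0.837, 0.547, 0.001, 0.0]
ft_force: [-3.4, -0.5, 10.7]
grip_width: 0.0414
```

Washer flat (about 12 N counting the head's weight). Opening now.

Request:
drive_tool(
  steps=[0, 0, 0, 0, 0, 0, 0, 0, 0, 0, 0, 0, 0, -0.3, 0, 0, 0, 0, 0, 0, -1, 0, 0, 0, 0, 0, 0, -1, 0, 0, 0, 0, 0, 0, -1, 0, 0, 0, 0, 0, 0, -1],
)

```text
clock: 11.8
eef_pos: [0.527, 0.1654, 0.1481]
tool_rot: [0.837, 0.547, -0.0, -0.0]
ft_force: [-0.1, -0.8, -0.6]
grip_width: 0.0852
```

```bash
python3 -c "
from h import *
st(.5265,.1642,.195)
snap('wrist','w6')
"
```

```text
t 11.8 p [0.527  0.1654 0.1481] yaw 66.27 zax [-5.e-04 -0.e+00 -1.e+00] F [-0.09 -0.77 -0.63] T [-0.033  0.039 -0.033] w 0.0852
tool delta [-0.0013 -0.     -0.0469]
```

View pics/w6.png

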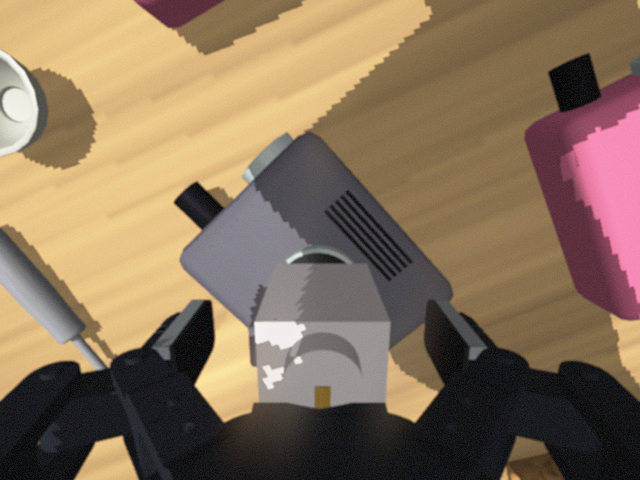

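Request:
drive_tool(
  steps=[0, 0, -0.01, 0, 0, 0, -1, 0, 0, -0.02, 0, 0, 0, -1, 0, 0, -0.025, 0, 0, 0, -1, 0, 0, -0.025, 0, 0, 0, -1, 0, 0, 0, 0, 0, 0, 1, 0, 0, 0, 0, 0, 0, 1, 0, 0, 0, 0, 0, 0, 1, 0, 0, 0, 0, 0, 0, 1],
)

```text
clock: 12.52
eef_pos: [0.5264, 0.1651, 0.2274]
tool_rot: [0.837, 0.547, -0.001, -0.0]
ft_force: [-0.5, -0.0, -0.3]
grip_width: 0.0387
```

Request:
drive_tool(
  steps=[0, 0, 0, 0, 0, 0, 1, 0, 0, 0, 0, 0, 0, 1, 0, 0, 0, 0, 0, 0, 1, 0, 0, 0, 0, 0, 0, 1],
)

```text
clock: 12.85
eef_pos: [0.5269, 0.1653, 0.2279]
tool_rot: [0.837, 0.547, -0.001, -0.0]
ft_force: [-0.0, -0.2, -0.3]
grip_width: -0.0
```

```bash
python3 -c "
from h import *
st(.5265,.165,.225)
snap('wrist','w7');snap('scene','s7')
cv2.imwrite('pics/s7c.png',cv2.resize(cv2.imread('pics/s7.png')[130:310,330:510],None,fx=3.3,fy=3.3,interpolation=cv2.INTER_CUBIC))
print(bot.tip_reach)
w=cloud('w7')
m=(w[...,2]>.1)&(w[...,2]<.14)&(abs(w[...,0]-.526)<.05)&(abs(w[...,1]-.165)<.05)
print(np.percentile(w[m][:,2],[5,20,40,60,80,95]).round(4))
m=(w[...,2]>.111)&(w[...,2]<.122)&(abs(w[...,0]-.526)<.05)&(abs(w[...,1]-.165)<.05)
print(np.median(w[m],axis=0))
"
```

```text
t 12.85 p [0.5269 0.1653 0.2279] yaw 66.26 zax [-1.e-03 -3.e-04 -1.e+00] F [-0.04 -0.21 -0.34] T [-0.038 -0.013 -0.025] w -0.0
tool delta [-0.0004 -0.0003  0.0029]
0.0726
[0.1063 0.1185 0.1197 0.1204 0.1294 0.1304]
[0.52026105 0.17198631 0.11976394]
```

View pics/w7.png

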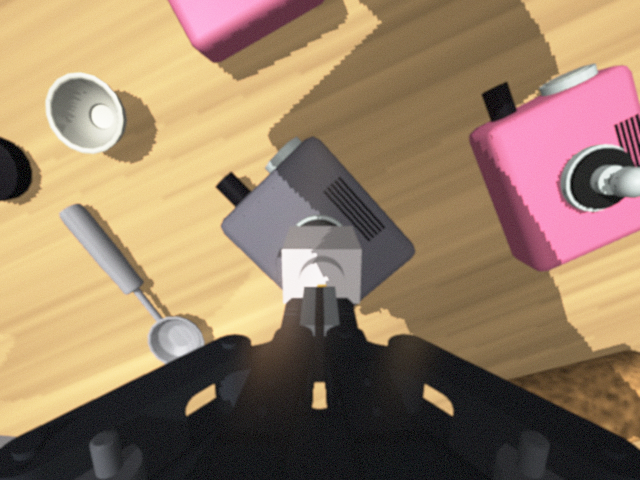

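View pics/s7c.png

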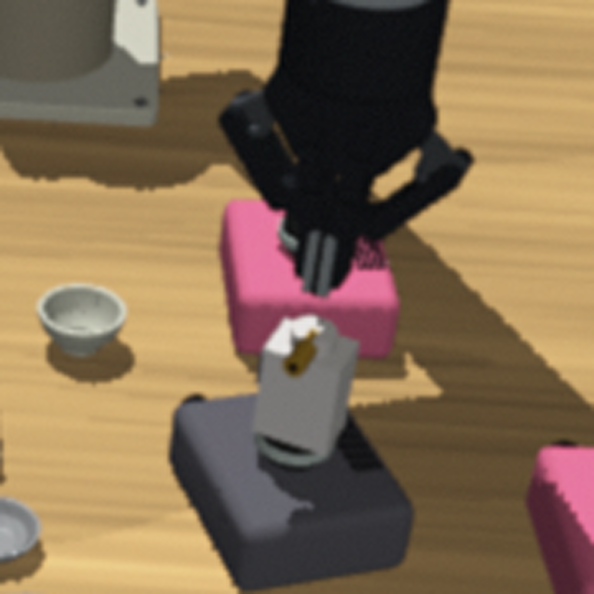

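Head is on the pump with a dark washer gap under it, button barely out: half caught. Cap top 0.130, so tips touch at TCP z ≈ 0.203. Pressing.

Request:
drive_tool(
  steps=[0, 0, 0.008, 0, 0, 0, 1, 0, 0, 0.008, 0, 0, 0, 1, 0, 0, 0.006, 0, 0, 0, 1, 0, 0, 0, 0, 0, 0, 1],
)

```text
clock: 13.28
eef_pos: [0.5259, 0.165, 0.2042]
tool_rot: [0.837, 0.547, -0.002, -0.001]
ft_force: [-0.2, -0.2, -0.7]
grip_width: -0.0001
```

Request:
drive_tool(
  steps=[0, 0, 0.001, 0, 0, 0, 1, 0, 0, 0.001, 0, 0, 0, 1, 0, 0, 0, 0, 0, 0, 1],
)

```text
clock: 13.53
eef_pos: [0.5272, 0.1653, 0.2044]
tool_rot: [0.837, 0.547, 0.0, 0.0]
ft_force: [0.6, -0.7, -0.8]
grip_width: 0.0
```

Request:
drive_tool(
  steps=[0, 0, 0.001, 0, 0, 0, 1, 0, 0, 0.001, 0, 0, 0, 1, 0, 0, 0, 0, 0, 0, 1],
)

```text
clock: 13.78
eef_pos: [0.5273, 0.1654, 0.2026]
tool_rot: [0.837, 0.547, 0.0, 0.0]
ft_force: [-0.0, -0.3, -0.2]
grip_width: -0.0001
```

Request:
drive_tool(
  steps=[0, 0, 0.0007, 0, 0, 0, 1, 0, 0, 0, 0, 0, 0, 1],
)

```text
clock: 13.95
eef_pos: [0.5274, 0.1654, 0.2023]
tool_rot: [0.837, 0.547, 0.001, 0.0]
ft_force: [0.1, -0.1, 2.8]
grip_width: 0.0001
```

Request:
drive_tool(
  steps=[0, 0, 0.0007, 0, 0, 0, 1, 0, 0, 0, 0, 0, 0, 1],
)

```text
clock: 14.12
eef_pos: [0.5273, 0.1654, 0.2014]
tool_rot: [0.837, 0.547, 0.0, 0.0]
ft_force: [-0.0, -0.2, 3.5]
grip_width: 0.0002
```

Request:
drive_tool(
  steps=[0, 0, 0.0007, 0, 0, 0, 1, 0, 0, 0, 0, 0, 0, 1],
)

```text
clock: 14.28
eef_pos: [0.5274, 0.1654, 0.2009]
tool_rot: [0.837, 0.547, 0.001, 0.0]
ft_force: [-0.6, -0.7, 5.5]
grip_width: 0.0003
```

Request:
drive_tool(
  steps=[0, 0, 0.0007, 0, 0, 0, 1, 0, 0, 0, 0, 0, 0, 1],
)

```text
clock: 14.45
eef_pos: [0.5275, 0.1654, 0.2004]
tool_rot: [0.837, 0.546, 0.001, 0.0]
ft_force: [-0.8, -1.0, 6.4]
grip_width: 0.0002
```

Request:
drive_tool(
  steps=[0, 0, 0.0007, 0, 0, 0, 1, 0, 0, 0, 0, 0, 0, 1],
)

```text
clock: 14.62
eef_pos: [0.5275, 0.1654, 0.1999]
tool_rot: [0.837, 0.546, 0.001, 0.0]
ft_force: [-0.8, -0.7, 7.2]
grip_width: -0.0001
```

Request:
drive_tool(
  steps=[0, 0, 0.0007, 0, 0, 0, 1, 0, 0, 0, 0, 0, 0, 1],
)

```text
clock: 14.78
eef_pos: [0.5276, 0.1654, 0.1995]
tool_rot: [0.837, 0.546, 0.001, 0.0]
ft_force: [-1.3, -1.3, 8.3]
grip_width: 0.0003
```

Request:
drive_tool(
  steps=[0, 0, 0.0007, 0, 0, 0, 1, 0, 0, 0, 0, 0, 0, 1],
)

```text
clock: 14.95
eef_pos: [0.5277, 0.1654, 0.1993]
tool_rot: [0.837, 0.546, 0.001, 0.001]
ft_force: [-1.9, -1.2, 10.6]
grip_width: -0.0003
```

Request:
drive_tool(
  steps=[0, 0, 0.0007, 0, 0, 0, 1, 0, 0, 0, 0, 0, 0, 1],
)

```text
clock: 15.12
eef_pos: [0.5278, 0.1654, 0.1992]
tool_rot: [0.837, 0.546, 0.002, 0.001]
ft_force: [-2.9, -1.6, 13.8]
grip_width: 0.0005
```

```bash
python3 -c "
from h import *
st()
snap('wrist','w8')
cv2.imwrite('pics/w8c.png',cv2.resize(cv2.imread('pics/w8.png')[180:340,220:420],None,fx=3.7,fy=3.7,interpolation=cv2.INTER_CUBIC))
"
```

```text
t 15.1167 p [0.5278 0.1654 0.1992] yaw 66.25 zax [ 3.4e-03  7.0e-04 -1.0e+00] F [-2.9  -1.57 13.83] T [-0.315  0.517  0.027] w 0.0005
```

View pics/w8c.png

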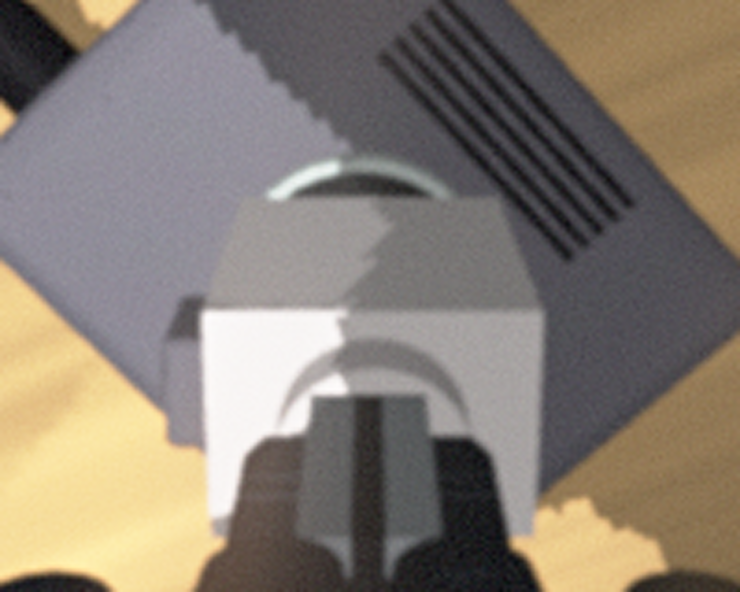

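Button looks clearly out now (left edge crop x≈165). Backing off and rechecking.

Request:
drive_tool(
  steps=[0, 0, -0.004, 0, 0, 0, 1, 0, 0, -0.01, 0, 0, 0, 1, 0, 0, -0.015, 0, 0, 0, 1, 0, 0, -0.015, 0, 0, 0, 1, 0, -0.03, -0.01, 0, 0, 0, 1, 0, -0.03, 0, 0, 0, 0, 1, 0, 0, 0, 0, 0, 0, 1, 0, 0, 0, 0, 0, 0, 1],
)

```text
clock: 15.83
eef_pos: [0.471, 0.1898, 0.2509]
tool_rot: [0.837, 0.547, -0.0, 0.0]
ft_force: [0.3, -0.6, 0.4]
grip_width: -0.0001
```

```bash
python3 -c "
from h import *
st()
snap('wrist','w9');snap('scene','s9');snap('top','t9')
cv2.imwrite('pics/s9c.png',cv2.resize(cv2.imread('pics/s9.png')[170:310,350:510],None,fx=3.7,fy=3.7,interpolation=cv2.INTER_CUBIC))
w=cloud('w9')
for a,b in ((.112,.124),(.125,.134)):
  m=(w[...,2]>a)&(w[...,2]<b)&(abs(w[...,0]-.526)<.04)&(abs(w[...,1]-.165)<.04)
  print(m.sum(),np.median(w[m],axis=0).round(4),np.percentile(w[m][:,2],[20,50,80]).round(4),cv2.minAreaRect((w[m][:,:2]*1000).astype(np.float32)))
"
```

```text
return _methods._mean(a, axis=axis, dtype=dtype,
  ret = um.true_divide(
Traceback (most recent call last):
IndexError: index -1 is out of bounds for axis 0 with size 0
```

View pics/w9.png

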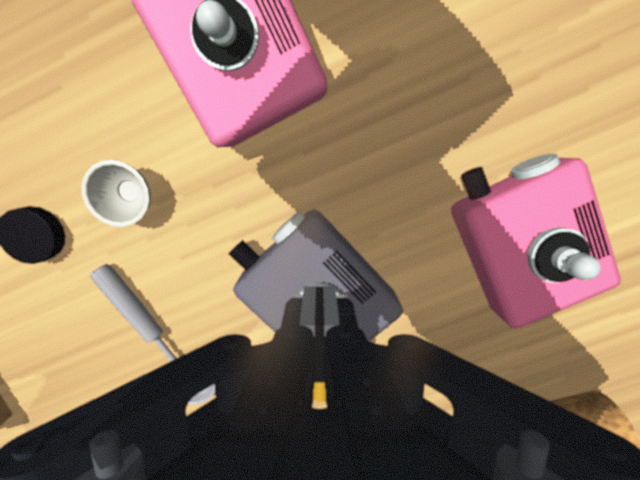

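View pics/s9c.png

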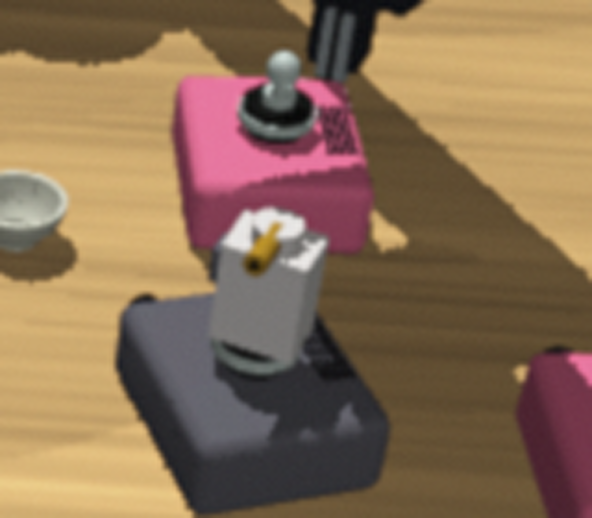

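Request:
drive_tool(
  steps=[-0.02, 0.03, 0, 0, 0, 0, 1, -0.02, 0.035, 0, 0, 0, 0, 1, -0.01, 0.035, 0, 0, 0, 0, 1, 0, 0, 0, 0, 0, 0, 1, 0, 0, 0, 0, 0, 0, 1],
)

```text
clock: 16.4
eef_pos: [0.5452, 0.1015, 0.2498]
tool_rot: [0.839, 0.545, -0.0, -0.0]
ft_force: [-1.2, -0.1, 0.5]
grip_width: -0.0003
```

```bash
python3 -c "
from h import *
st()
snap('wrist','w10')
cv2.imwrite('pics/w10c.png',cv2.resize(cv2.imread('pics/w10.png')[140:300,300:500],None,fx=3.7,fy=3.7,interpolation=cv2.INTER_CUBIC))
"
```

```text
t 16.4 p [0.5452 0.1015 0.2498] yaw 66.01 zax [-8.e-04 -1.e-04 -1.e+00] F [-1.16 -0.1   0.52] T [ 0.031 -0.011 -0.004] w -0.0003
```

View pics/w10.png

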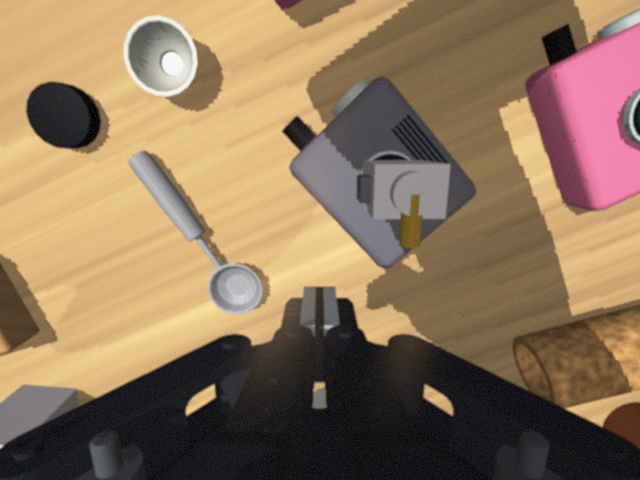

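View pics/w10c.png

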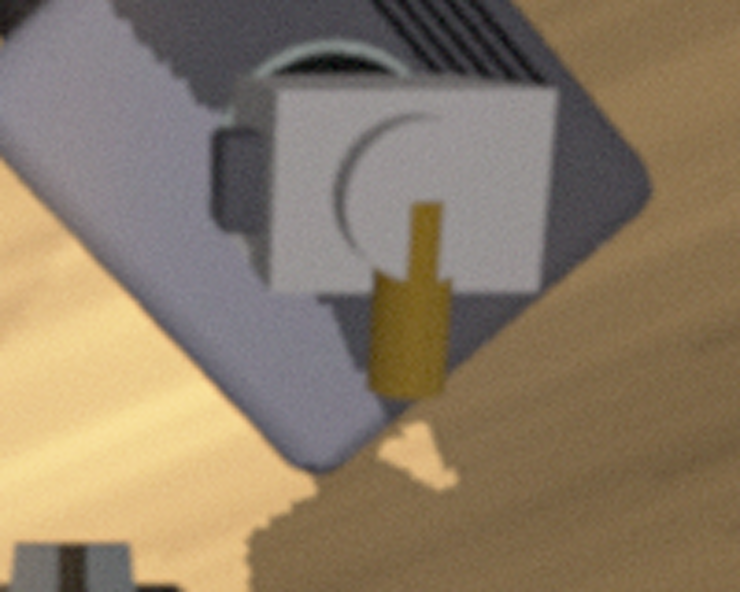

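```bash
python3 - <<'E'
from h import *
d,K,R,t=cam('w10')
img=np.array([(277,90),(557,88),(544,292),(272,294)],float); img=np.stack([300+(img[:,0]-1.4)/3.7,140+(img[:,1]-1.4)/3.7],1)
w=cloud('w10')
U=int(300+480/3.7);V=int(140+150/3.7); print('top z',np.nanmedian(w[V-4:V+4,U-3:U+10,2]),'cap',np.nanmedian(w[int(140+200/3.7)-3:int(140+200/3.7)+3,int(300+375/3.7)-3:int(300+375/3.7)+3,2]))
for zt in (.117,.119,.121):
    q=np.array([onplane('w10',u,v,zt) for u,v in img]); c=q.mean(0); e=q[1]-q[0]+q[2]-q[3]; e/=np.linalg.norm(e)
    L=np.linalg.norm(np.roll(q,-1,0)-q,axis=1)
    print(zt,c.round(4),np.degrees(np.arctan2(e[1],e[0])),L.round(4))
    ex=np.array([e[1],-e[0],0])
    for b in (.028,.027,.0255,.025,.021):
        P=np.array([c-e*b+np.array([0,0,-.02+dz])+ex*s for dz in (.01,) for s in(-.008,.008)])
        pc=P@R.T+t; uv=pc@K.T; uv=uv[:,:2]/uv[:,2:]
        print(b,((uv-[300,140])*3.7+1.4).round(1).tolist())
E
```

```text
top z 0.1285036257821951 cap 0.12916499118387267
0.117 [0.5276 0.1663 0.117 ] 66.45399401392807 [0.0425 0.0315 0.043  0.0316]
0.028 [[225.8, 136.7], [223.4, 235.6]]
0.027 [[232.0, 136.7], [229.5, 235.6]]
0.0255 [[241.3, 136.6], [238.7, 235.5]]
0.025 [[244.4, 136.6], [241.7, 235.5]]
0.021 [[269.3, 136.4], [266.1, 235.3]]
0.119 [0.5272 0.166  0.119 ] 66.45399401392812 [0.0421 0.0312 0.0426 0.0312]
0.028 [[224.0, 136.2], [221.7, 236.0]]
0.027 [[230.3, 136.1], [227.8, 236.0]]
0.0255 [[239.7, 136.1], [237.0, 235.9]]
0.025 [[242.8, 136.0], [240.1, 235.9]]
0.021 [[267.9, 135.9], [264.7, 235.7]]
0.121 [0.5267 0.1656 0.121 ] 66.45399401392817 [0.0417 0.0309 0.0422 0.0309]
0.028 [[222.2, 135.6], [219.9, 236.4]]
0.027 [[228.5, 135.6], [226.1, 236.4]]
0.0255 [[238.0, 135.5], [235.4, 236.3]]
0.025 [[241.2, 135.5], [238.5, 236.3]]
0.021 [[266.5, 135.3], [263.3, 236.1]]
```

```bash
python3 -c "
from h import *
st(); print(job_done())"
```

```text
t 16.45 p [0.5441 0.1024 0.2499] yaw 66.12 zax [-1.6e-03  1.0e-04 -1.0e+00] F [-0.8   0.43  0.81] T [-0.062  0.038  0.005] w -0.0002
the job is handed in; nothing more can be done
None
```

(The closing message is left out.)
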